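# Fit the matching spacer sleeve to the levelling base

### The job

The round levelling base should carry three equal spacer sleeves, but one is missing. Of the three loose aluminium sleeves, take the one that is as tall as the two already on the base and set it upright over the bare stud, resting fully on the plate. Leave the other two loose sleeves standing where they are.

Things in the scene. Friction and masses are not known exactly. Their poses are not given: they have to be found in the camera images.
- bare_stud (a point): Foot of the bare stud on the upper face of the round dark steel levelling base (disc 200 mm across, fixed, upper face 20 mm above the worktop). Stud: bright pin 10 mm thick, 22 mm high, coned tip, 70 mm from the disc's centre. x points from the disc's centre out through the stud, z up. Two more studs, 121 mm from this and each other, carry fixed sleeves 40 mm wide, 45 mm tall.
- sleeve_short: Loose plain aluminium sleeve (tube) standing upright on the worktop: outside diameter 40 mm, bore 24 mm, 30 mm tall, 66 g. Origin at the centre of its underside, z along its axis, up.
- sleeve_medium: Loose plain aluminium sleeve like the others, outside diameter 40 mm, bore 24 mm, 45 mm tall (the same height as the two sleeves on the base), 80 to 130 g. Origin at the centre of its underside, z along its axis, up.
- sleeve_tall: Loose plain aluminium sleeve like the others, outside diameter 40 mm, bore 24 mm, 60 mm tall, about 130 g. Origin at the centre of its underside, z along its axis, up.
Not all that is in view belongs to the job. Leave any green look-alike of the sleeve_medium alone. Leave any green look-alike of the sleeve_tall alone.

How it is judged:
At the end, for the whole second after the job is handed in: The 45 mm sleeve stands at rest over the bare stud: its axis within 12 mm of the stud's, its underside within 4 mm of the plate, upright within about 6 degrees. The 30 mm and 60 mm sleeves stand upright (within 10 degrees) and within 30 mm of where they started (horizontal distance between sleeve_medium and bare_stud below 0.012 m and z of sleeve_medium in the frame of bare_stud between -0.004 and 0.004 m and angle between sleeve_medium's own z axis and vertical below 0.1 rad and linear speed of sleeve_medium below 0.02 m/s and distance of each of sleeve_short, sleeve_tall from where it was at the start of the episode below 0.03 m and angle between each of sleeve_short, sleeve_tall's own z axis and vertical below 0.17 rad); the robot touches nothing.
It fails at once if a wrong sleeve (short or tall) is lifted, knocked over or shifted more than 30 mm (distance of any of sleeve_short, sleeve_tall from where it was at the start of the episode above 0.03 m).
It also fails if it takes over 43 s, if anything falls off the work surface, if the arm or the gripper's body presses on something with over 40 N, if the wrist force passes 120 N, or if a joint passes its speed limit or range.

### The arm

A 6-joint arm with a two-finger parallel gripper is mounted at the origin on a cart in front of the work surface, level with it; the furniture and walls round the work are solid. World frame = base frame: x ahead of the robot, y to its left, z up, the work surface at z = 0. Lengths are in m, angles in rad, forces in N, time in s.
With the tool pointing down it reaches from about 0.375 to 0.975 m from the base axis. Payload 3.8 kg.
Tool frame: the origin (TCP) lies midway between the tips of the shut fingers; the grasp point (between the pads) lies 19 mm behind it; z points along the fingers, y is the line along which they close (so a half turn about z gives the same grasp; the last joint's range is limited). The gripper opens to 88 mm and grips with 3 to 60 N. Pads are 18 mm wide; open, the fingers measure 123 mm over their backs; the gripper's body (75 mm by 187 mm) begins 45 mm behind the grasp point.
Start: joints at [-1.203, 0.264, 1.604, -0, 1.274, -0.037], TCP at [0.266, -0.62, 0.239] pointing down, gripper open.
Joint ranges: [-2.63, 2.63], [-0.94, 2.18], [0.31, 2.57], [-1.31, 4.45], [0, 2.66], [-2.55, 2.55]. Speed limits (rad/s): [2.57, 2.57, 3.14, 3.14, 3.14, 3.14].

### API

Orientations are given as a rotation vector (axis times angle).
In Python, from cell import manip, inverse_kinematics, cams, order gives the robot as it stands. Calls block until the motion is done:
- manip.move_pose(position, orientation): joint-space move of the TCP to a pose.
- manip.move_linear(position, rate=0.15, rot=None): straight line of the TCP; rot=None keeps the orientation; rate is the mean speed in m/s.
- manip.set_joints(angles): joint-space move.
- manip.set_gripper(opening, force=None): finger opening in m; force is the grip in N (None keeps the last); returns when the fingers have stopped.
- manip.dwell(seconds).
- inverse_kinematics(position, orientation): joint angles nearest the present ones, or None.
- manip.state(): the state.
- cams.capture(name): name is "side" or "top"; returns a dict with "image" (384x512x3 uint8, blue, green, red), "z_map" (384x512 float32, m along the optical axis (not along the pixel's ray), 0 where there is no reading), "intrinsics" (3x3 intrinsics, pixels), "position" and "orientation" of the camera in the world. Camera axes: x right, y down, z forward; pixel columns grow to the right and rows downward; lengths in m; the calibration is good to about 2 mm. A picture is of the moment at which its call begins.
A pose or a line that the arm cannot do raises manip.IKError and nothing moves.
- order.close_job(): hands the job in, once; it reports no verdict.
The state is a dict: "clock": time; "joint_pos": joint angles; "joint_velocities": joint speeds; "tau": joint torques, N m; "tool_pos": TCP position; "tcp_rot": TCP orientation; "contact_force": force on the tool from outside, world axes, zero at the start; "moment": the same for the moment, N m; "gripper_width": finger opening in m.
Only numpy, scipy, OpenCV 4.12 (cv2) and the standard library are available. Lean on these libraries where they do the work, as an engineer would, in place of code of your own. Each camera call takes 0.05 s, during which the arm holds its last target. There are 200 camera calls.

## Working session

There is one attempt and no reset: what is moved stays moved. The work goes in short steps, each a Python script; the robot and the scene stay as the last script left them, time stands still between calls to the robot, and variables do not carry over. Pictures are saved under pics/ and viewed, on a budget of 10 in all, crops included, one or two more only if the job needs it, and the job is handed in when it is done.

```bash
mkdir -p pics; ls; cat > h.py <<'E'
import numpy as np, cv2
from scipy.spatial.transform import Rotation as R
from cell import manip, inverse_kinematics, cams, order
def rot(c):
    o=np.array(c["orientation"],float)
    return o if o.shape==(3,3) else R.from_rotvec(o).as_matrix() if o.size==3 else R.from_quat(o).as_matrix()
def cloud(c):
    z=c["z_map"]; K=np.array(c["intrinsics"]); v,u=np.mgrid[:z.shape[0],:z.shape[1]]
    p=np.stack([(u-K[0,2])/K[0,0]*z,(v-K[1,2])/K[1,1]*z,z],-1)@rot(c).T+np.array(c["position"])
    p[z==0]=np.nan; return p
E
python3 - <<'E'
from h import *
a=cams.capture("top"); b=cams.capture("side")
for n,c in (("top",a),("side",b)):
    print(n,c["position"],c["orientation"],np.array(c["intrinsics"]).tolist())
    cv2.imwrite(f"pics/{n}0.png",c["image"]); np.save(f"{n}0.npy",cloud(c))
print(manip.state())
E
```

```text
pics
top [0.41632677 0.09353264 1.05511202] [-2.14125695  2.18710558 -0.10198492] [[423.70066058390506, 0.0, 264.2139778015153], [0.0, 423.70066058390506, 191.89832579785678], [0.0, 0.0, 1.0]]
side [0.45455267 1.01466728 0.4149159 ] [-0.05517076  2.54297594 -1.74632786] [[436.2670837272798, 0.0, 259.0810096518402], [0.0, 436.2670837272798, 189.54616547764837], [0.0, 0.0, 1.0]]
{'clock': 0.1, 'joint_pos': array([-1.20287313e+00,  2.64695182e-01,  1.60521935e+00, -4.70715757e-07,
        1.27371484e+00, -3.68913426e-02]), 'joint_velocities': array([-0.00097578, -0.00135535, -0.00253888, -0.00021975, -0.00241104,
        0.00121794]), 'tau': array([ 3.22124451e-04, -5.03619182e+01, -3.58071005e+01,  7.30381231e-02,
        2.33064615e-02, -4.82110659e-05]), 'tool_pos': array([ 0.2656208 , -0.61984438,  0.23751058]), 'tcp_rot': array([-3.07549069e+00, -6.31144588e-01,  5.27474950e-04]), 'contact_force': array([ 0.63451878, -0.48488185, -0.29860858]), 'moment': array([ 0.00120683, -0.03782583, -0.04853136]), 'gripper_width': 0.08846499388426075}
```

View pics/top0.png

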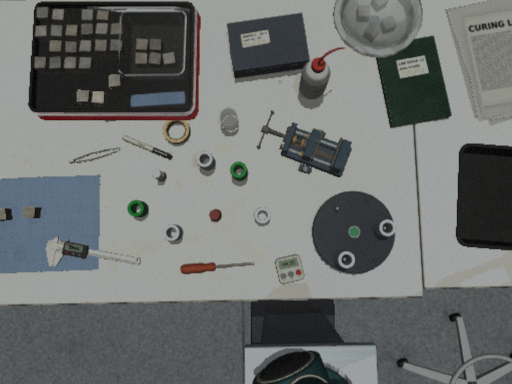

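View pics/side0.png

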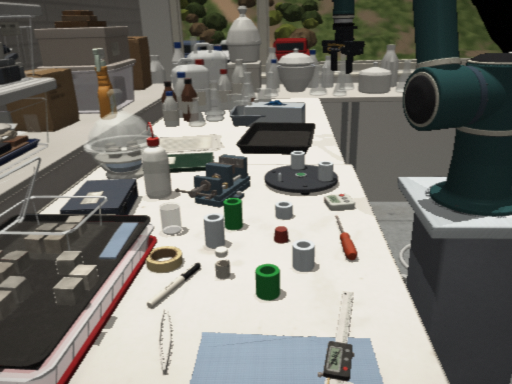

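Top view: the grey sleeves are at (205,160), (173,233) and (262,215), the green look-alikes at (137,208) and (239,171), and the base is at (354,232) with its bare stud near (337,209). In the side view the same three greys are at (214,230), which looks tall, (303,256), medium, and (284,210), short. I'll measure their heights and make one enlarged crop.

```bash
python3 - <<'E'
from h import *
P=np.load("top0.npy"); im=cv2.imread("pics/top0.png")
for n,(u,v) in dict(A=(205,160),B=(173,233),C=(262,215),f1=(387,228),f2=(346,260)).items():
    w=P[v-14:v+15,u-14:u+15].reshape(-1,3); w=w[np.isfinite(w[:,2])]
    h=np.percentile(w[:,2],97); 
    t=w[(w[:,2]>h-.006)&(w[:,2]<h+.006)]
    (c,s,_)=cv2.minAreaRect((t[:,:2]*1000).astype(np.float32)); print(n,"top z",h.round(4),"centre",np.round(c,1),"size",np.round(s,1),len(t))
# disc
w=P[180:285,300:405]; m=(abs(w[...,2]-.02)<.008)&(im[180:285,300:405].max(-1)<90)
pts=w[m][:,:2]; c,r=cv2.minEnclosingCircle((pts*1000).astype(np.float32)); print("disc",c,r, "z",np.median(w[m][:,2]))
w=P[202:216,330:344]; i=np.argwhere(w[...,2]>.028); print("stud",[(tuple(j+[202,330]),w[tuple(j)].round(3).tolist()) for j in i])
print("worktop z",np.nanmedian(P[195:205,180:200,2]))
a=cv2.resize(im[140:260,120:290],None,fx=3,fy=3,interpolation=cv2.INTER_CUBIC)
b=cv2.resize(im[180:280,300:405],None,fx=3,fy=3,interpolation=cv2.INTER_CUBIC)
s=cv2.imread("pics/side0.png"); s=cv2.resize(s[150:300,160:350],None,fx=2.6,fy=2.6,interpolation=cv2.INTER_CUBIC)[:,:480]
o=np.zeros((600,800,3),np.uint8); 
o[:360*5//6+0]=0
a=cv2.resize(a,(400,282)); b=cv2.resize(b,(315,300))
o[:282,:400]=a;o[:300,420:735]=b; s=cv2.resize(s,(380,300)); o[300:,:380]=s
cv2.imwrite("pics/crop1.png",o)
E
```

```text
A top z 0.0616 centre [602.8 243.3] size [38.7 36.9] 139
B top z 0.0464 centre [430. 325.] size [37.9 38.6] 143
C top z 0.0314 centre [467.6 106.8] size [36.3 36.7] 131
f1 top z 0.0673 centre [ 430.7 -182.4] size [38.4 37.1] 150
f2 top z 0.0669 centre [359.1 -84.1] size [36.9 36.7] 154
disc (422.5579528808594, -112.85004425048828) 99.79103088378906 z 0.020430649145592672
stud [((np.int64(206), np.int64(336)), [0.484, -0.071, 0.036]), ((np.int64(206), np.int64(337)), [0.484, -0.072, 0.04]), ((np.int64(206), np.int64(338)), [0.484, -0.075, 0.037]), ((np.int64(207), np.int64(335)), [0.481, -0.067, 0.04]), ((np.int64(207), np.int64(336)), [0.481, -0.069, 0.046]), ((np.int64(207), np.int64(337)), [0.481, -0.071, 0.045]), ((np.int64(207), np.int64(338)), [0.481, -0.074, 0.043]), ((np.int64(208), np.int64(335)), [0.479, -0.067, 0.04]), ((np.int64(208), np.int64(336)), [0.479, -0.07, 0.04]), ((np.int64(208), np.int64(337)), [0.479, -0.071, 0.044]), ((np.int64(208), np.int64(338)), [0.478, -0.074, 0.045]), ((np.int64(209), np.int64(335)), [0.477, -0.068, 0.033]), ((np.int64(209), np.int64(336)), [0.477, -0.07, 0.039]), ((np.int64(209), np.int64(337)), [0.477, -0.072, 0.038]), ((np.int64(209), np.int64(338)), [0.476, -0.075, 0.038])]
worktop z 0.0004396172086865713
```

View pics/crop1.png

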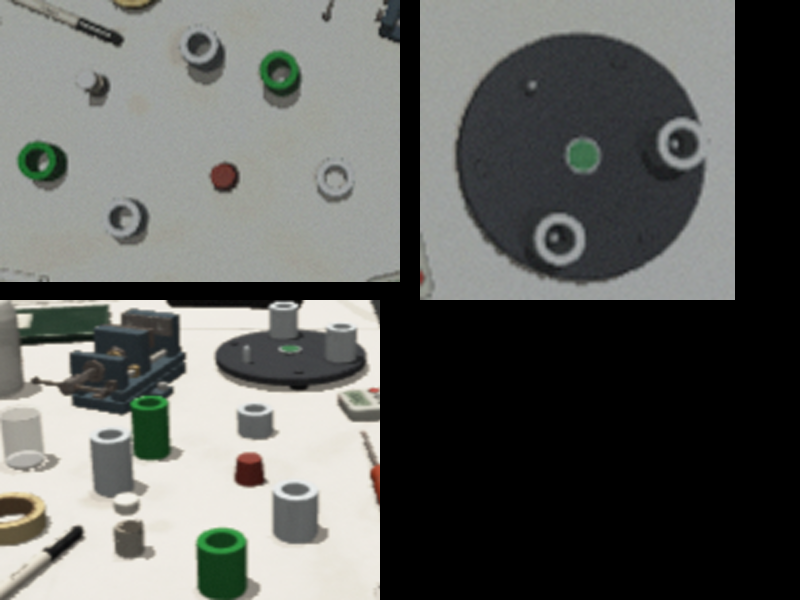

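A at z 62 mm is the tall sleeve, C at 31 mm is the short one, and B at 46 mm is the medium one. B is plain grey in the crop (top 173,233; side 303,256), matches the 45 mm fixed sleeves, and the green ones are the look-alikes. The stud seen directly at (479,-71) agrees with (478,-72) worked out from the disc and fixed sleeves. Going to B now.

```bash
cat >> h.py <<'E'
def down(d):  # tool z down, tool y along +-d, nearest j6 solution that exists
    y=np.array([d[0],d[1],0.]);y/=np.linalg.norm(y); z=np.array([0,0,-1.])
    return R.from_matrix(np.stack([np.cross(y,z),y,z],1)).as_rotvec()
def best(p,d):
    q0=manip.state()["joint_pos"]; c=[]
    for s in (1,-1):
        o=down(np.array(d)*s); q=inverse_kinematics(p,o)
        if q is not None: c.append((abs(np.array(q)-q0).max(),s,o,q))
    return min(c,key=lambda t:t[0])
def st(m=""):
    s=manip.state(); print(m,round(s["clock"],2),s["tool_pos"].round(4),"w",round(s["gripper_width"],4),"F",s["contact_force"].round(1))
E
python3 - <<'E'
from h import *
P=np.load("top0.npy"); print("vise max z",np.nanmax(P[110:180,265:350,2]),"bottle",np.nanmax(P[45:105,295:345,2]))
p=[.430,.325,.20]; _,s,o,q=best(p,[.82,-.57]); print(s,np.round(q,2))
manip.move_pose(p,o); st("above")
manip.move_linear([.430,.325,.09],rate=.15); st("near")
c=cams.capture("side"); cv2.imwrite("pics/side1.png",cv2.resize(c["image"][130:330,150:400],None,fx=2.5,fy=2.5))
E
```

```text
vise max z 0.09086508557774053 bottle 0.18946200243526912
1 [0.6  0.04 1.94 0.   1.17 1.21]
above 3.45 [0.4305 0.3246 0.2   ] w 0.0879 F [-0.2  0.2  1.1]
near 4.33 [0.4307 0.3254 0.0908] w 0.0881 F [-0.3  0.5  1. ]
```

View pics/side1.png

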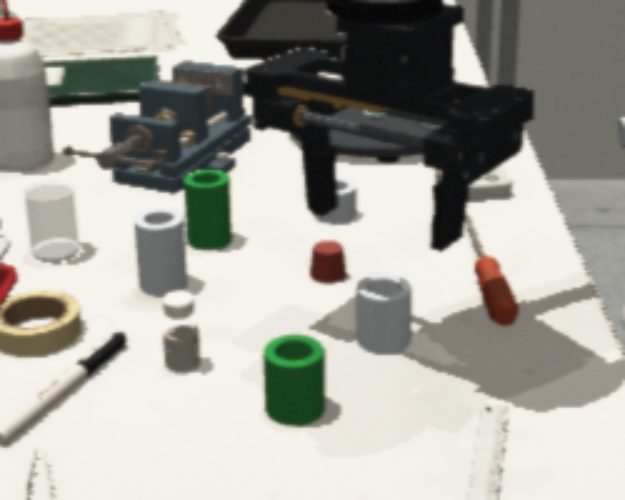

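The open fingers (crop 320,210 and 447,240) straddle sleeve B (384,285) evenly and nothing is in their way, so I'll grasp and lift.

```bash
python3 - <<'E'
from h import *
manip.move_linear([.430,.325,.012],rate=.1); st("low")
manip.set_gripper(.02,force=25); st("grip")
manip.move_linear([.430,.325,.18],rate=.15); st("lift")
p=[.4785,-.0715,.18]; _,s,o,q=best(p,[.62,-.78]); print(s,np.round(q,2))
manip.move_pose(p,o); st("above stud")
manip.move_linear([.4785,-.0715,.088],rate=.12); st("near")
c=cams.capture("side"); P=cloud(c); cv2.imwrite("pics/side2.png",cv2.resize(c["image"][100:230,200:400],None,fx=4,fy=4,interpolation=cv2.INTER_CUBIC))
E
```

```text
low 5.32 [0.4305 0.3254 0.0125] w 0.0882 F [-0.   0.1  0.4]
grip 6.11 [0.43  0.325 0.012] w 0.0399 F [-1.4 -0.8  0.9]
lift 7.38 [0.4292 0.3245 0.1787] w 0.0393 F [-0.7  0.2 -0.8]
1 [-0.2  -0.06  2.07 -0.    1.13  0.7 ]
above stud 8.86 [ 0.4786 -0.0708  0.1799] w 0.0392 F [ 0.1 -0.5 -1.1]
near 9.78 [ 0.4792 -0.0715  0.0886] w 0.0398 F [ 0.6  0.6 -1.3]
```

View pics/side2.png

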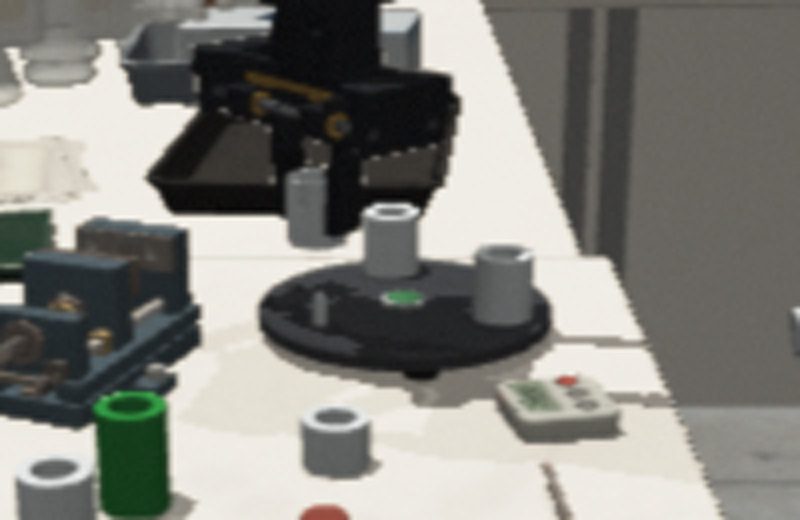

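The sleeve hangs upright in the gripper at crop (316,207), straight above the stud at (320,310). I'll lower it in steps, watching the force.

```bash
python3 - <<'E'
from h import *
x,y=.4785,-.0715
for z in (.055,.048,.042,.037,.0345,.033,.032):
    manip.move_linear([x,y,z],rate=.05); st(z)
    f=manip.state()["contact_force"]
    if np.linalg.norm(f[:2])>8 or f[2]>8: print("contact"); break
c=cams.capture("side"); cv2.imwrite("pics/side3.png",cv2.resize(c["image"][100:230,200:400],None,fx=4,fy=4,interpolation=cv2.INTER_CUBIC))
E
```

```text
0.055 10.63 [ 0.4786 -0.0715  0.055 ] w 0.0396 F [ 0.7  0.3 -1. ]
0.048 10.93 [ 0.4781 -0.0714  0.0477] w 0.0397 F [ 0.2  0.7 -1.2]
0.042 11.19 [ 0.4781 -0.0714  0.0415] w 0.0397 F [-0.8 -0.  -1.2]
0.037 11.44 [ 0.4781 -0.0715  0.0366] w 0.0393 F [ 0.6 -0.9 -0.7]
0.0345 11.69 [ 0.4784 -0.0715  0.0343] w 0.04 F [-0.3  0.7 -0.5]
0.033 11.94 [ 0.4784 -0.0715  0.0329] w 0.0397 F [ 0.7 -0.4 -0.7]
0.032 12.19 [ 0.4786 -0.0715  0.0321] w 0.0395 F [-0.5 -1.  -0.6]
```

View pics/side3.png

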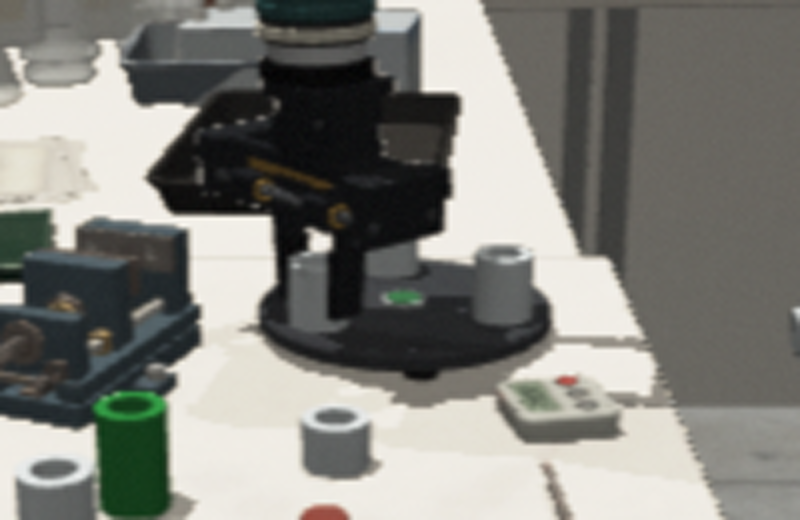

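The sleeve is down over the stud at crop (316,292) with no side load. I'll step down lightly until it touches, then release and retreat.

```bash
python3 - <<'E'
from h import *
x,y=.4785,-.0715
for z in (.0312,.0305):
    manip.move_linear([x,y,z],rate=.03); st(z)
    if manip.state()["contact_force"][2]>3: break
manip.set_gripper(.065); st("open")
manip.move_linear([x,y,.15],rate=.12); manip.dwell(.2)
manip.move_pose([.266,-.62,.239],np.array([-3.0755,-.6311,0])); st("away")
c=cams.capture("top"); s=cams.capture("side"); P=cloud(c); im=c["image"]
for n,(u,v) in dict(A=(205,160),C=(262,215),M=(336,208),f1=(387,228),f2=(346,260)).items():
    w=P[v-14:v+15,u-14:u+15].reshape(-1,3); w=w[np.isfinite(w[:,2])]; h=np.percentile(w[:,2],97)
    t=w[abs(w[:,2]-h)<.006]; print(n,h.round(4),np.round(cv2.minAreaRect((t[:,:2]*1000).astype(np.float32))[0],1), "z spread",np.std(t[:,2]).round(4))
o=np.zeros((600,800,3),np.uint8)
o[:300,:315]=cv2.resize(im[180:280,300:405],(315,300),interpolation=cv2.INTER_CUBIC)
o[:300,320:800]=cv2.resize(s["image"][140:240,230:390],(480,300),interpolation=cv2.INTER_CUBIC)
o[300:,:400]=cv2.resize(im[120:270,120:320],(400,300))
cv2.imwrite("pics/end.png",o)
E
```

```text
0.0312 12.49 [ 0.4786 -0.0716  0.032 ] w 0.0394 F [-2.6 -0.1  6.7]
open 13.04 [ 0.4784 -0.0715  0.0311] w 0.0652 F [ 0.3  0.  -0.1]
away 16.52 [ 0.267  -0.6192  0.2389] w 0.0653 F [ 0.3 -0.3  0.8]
A 0.0617 [602.6 243.2] z spread 0.0019
C 0.0315 [467.6 106.9] z spread 0.0018
M 0.0666 [479.8 -71.9] z spread 0.0017
f1 0.0671 [ 430.7 -182.4] z spread 0.0018
f2 0.0667 [359.1 -84.2] z spread 0.0017
```

View pics/end.png

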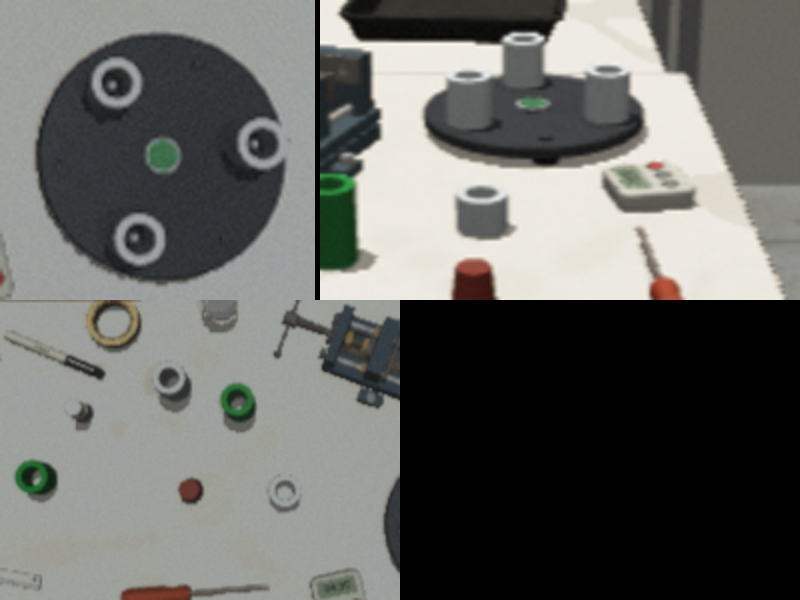

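The sleeve stands at (117,83) in the crop, with the stud visible inside its bore. Its top is level with the two fixed sleeves, and the other loose sleeves have not moved. Handing in.

```bash
python3 -c "
from cell import order; print(order.close_job())"
```

```text
the job is handed in; nothing more can be done
None
```

The 45 mm sleeve now stands over the bare stud, resting on the plate. I handed the job in at about 16.5 s of the 43 s allowed; no verdict is reported.

- **Choosing the sleeve:** the three grey sleeves measured about 62, 46 and 31 mm high, so the 46 mm one was the match. I left the green look-alikes alone.
- **Placing it:** I gripped it at 25 N and lowered it in small steps. The plate first touched at 6.7 N, and the side force stayed under 3 N.
- **Final position:** the sleeve's axis is about 2 mm from the estimated stud position. Its top is at 66.6 mm, against 67.1 and 66.7 mm on the two fixed sleeves, so it is fully seated. I judged that it is upright from the pictures and its level top, without measuring the angle.
- **Other sleeves:** the short and tall sleeves measured within 0.3 mm of where they started, and both stand upright. The arm is back at its start pose, clear of everything.

None of the checks failed or disagreed.

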